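# Latch test of emergency-stop stations

### The arm

A 6-joint arm with a two-finger parallel gripper is mounted at the origin on the work surface. World frame = base frame: x ahead of the robot, y to its left, z up, the work surface at z = 0. Lengths are in m, angles in rad, forces in N, time in s.
With the tool pointing down it reaches from about 0.375 to 0.925 m from the base axis. Payload 5.7 kg.
Tool frame: the origin (TCP) lies midway between the tips of the shut fingers; the grasp point (between the pads) lies 19 mm behind it; z points along the fingers, x is the direction in which the jaws open and shut, and the axes are right-handed (so a half turn about z gives the same grasp; the last joint's range is limited). The gripper opens to 88 mm and grips with 3 to 60 N. Pads are 20 mm wide; open, the fingers measure 115 mm over their backs; the gripper's body (75 mm by 178 mm) begins 61 mm behind the grasp point.
Start: joints at [-1.365, 0.359, 1.51, -0, 1.272, -0.115], TCP at [0.189, -0.569, 0.223] pointing down, gripper open.
Joint ranges: [-2.97, 2.97], [-1.01, 2.36], [0.21, 2.38], [-0.96, 4.11], [0.2, 2.71], [-2.98, 2.98]. Speed limits (rad/s): [2.39, 2.39, 3.14, 3.14, 3.14, 3.14].

### API

Orientations are given as a unit quaternion [x, y, z, w].
In Python, from bench import move_ptp, servo_line, goto_joints, move_gripper, sleep, inverse_kinematics, capture, PlanningError, close_job, spot_in, silhouettes, current_clock, current_joint_pos, current_qvel, current_joint_torque, current_position, current_orientation, current_force, current_torque, current_finger_gap gives the robot as it stands. Calls block until the motion is done:
- move_ptp(position, orientation): joint-space move of the TCP to a pose.
- servo_line(position, orientation=None, rate=0.15, contact_N=None): straight line of the TCP; orientation=None keeps the orientation; rate is the mean speed in m/s. With contact_N (N) it stops when the force on the tool has changed by that much, and returns True; else False.
- goto_joints(angles): joint-space move.
- move_gripper(opening): finger opening in m; the grip force is fixed at half the most; returns when the fingers have stopped.
- sleep(seconds).
- inverse_kinematics(position, orientation): joint angles nearest the present ones, or None.
- capture(name): name is "side" or "top" or "wrist"; returns a dict with "image" (420x560x3 uint8, blue, green, red), "range_z" (420x560 float32, m along the optical axis (not along the pixel's ray), 0 where there is no reading), "intrinsics" (3x3 intrinsics, pixels), "R" (3x3) and "t" (3): a world point X has camera coordinates R X + t. Camera axes: x right, y down, z forward; pixel columns grow to the right and rows downward; lengths in m; the calibration is good to about 2 mm. A picture is of the moment at which its call begins.
A pose or a line that the arm cannot do raises PlanningError and nothing moves.
- close_job(): hands the job in, once; it reports no verdict.
Trained networks look in the newest picture that a camera, given by its name, has taken for a name from the list of things; names that differ only in an ending like _2 or _b are one class to them, and where a whole thing is asked for, a point or a joint stands for the part that bears it (a point fixed in the world has none). Each returns a list of dicts, best first, with "conf" (0 to 1); they miss things now and then, are a little off and sometimes report something else, mostly with a low value. They report only what shows in the picture. A call takes as long as a camera call. They do not tell look-alikes from the thing itself.
- spot_in(camera, query): "xy" ([column, row] in pixels, amid what is visible of it).
- silhouettes(camera, query): "region" (420x560 bool, what is visible of it) and "xy" ([column, row] in pixels, amid what is visible of it).
Readings, each from a call of its own:
- current_clock(): time.
- current_joint_pos(): joint angles.
- current_qvel(): joint speeds.
- current_joint_torque(): joint torques, N m.
- current_position(): TCP position.
- current_orientation(): TCP orientation.
- current_force(): force on the tool from outside, world axes, zero at the start.
- current_torque(): the same for the moment, N m.
- current_finger_gap(): finger opening in m.
Only numpy, scipy, OpenCV 4.12 (cv2) and the standard library are available. Lean on these libraries where they do the work, as an engineer would, in place of code of your own. Each camera call takes 0.05 s, during which the arm holds its last target. There are 200 camera calls.

### The job

Test the three yellow emergency-stop stations by pressing each red mushroom button fully down and letting go: a sound one stays down, and one of them pops back up. Leave the sound ones standing where they are, latched down; then pick up the one that popped up and set it upright inside the empty red reject tray.

Things in the scene. Friction and masses are not known exactly. Their poses are not given: they have to be found in the camera images.
- unit_a (a point): centre (half-way up) of the housing of emergency-stop station a: a loose box 72 mm long (its x) by 50 mm wide (its y) by 48 mm tall (z up), grey below and yellow above, 0.2 to 0.35 kg, standing on the table; on its top centre a red mushroom button 36 mm across on a short black stem. The button's top lies 46 mm above this point when up (70 mm above the table), 36 mm when down. Stations a, b and c look alike. Grip it across its 50 mm width, fingers along the housing's sides
- unit_b (a point): centre (half-way up) of the housing of emergency-stop station b: a loose box 72 mm long (its x) by 50 mm wide (its y) by 48 mm tall (z up), grey below and yellow above, 0.2 to 0.35 kg, standing on the table; on its top centre a red mushroom button 36 mm across on a short black stem. The button's top lies 46 mm above this point when up (70 mm above the table), 36 mm when down. Stations a, b and c look alike. Grip it across its 50 mm width, fingers along the housing's sides
- unit_c (a point): centre (half-way up) of the housing of emergency-stop station c: a loose box 72 mm long (its x) by 50 mm wide (its y) by 48 mm tall (z up), grey below and yellow above, 0.2 to 0.35 kg, standing on the table; on its top centre a red mushroom button 36 mm across on a short black stem. The button's top lies 46 mm above this point when up (70 mm above the table), 36 mm when down. Stations a, b and c look alike. Grip it across its 50 mm width, fingers along the housing's sides
- head_a (a joint): red button of station a: 0 = up, 0.010 m = fully pressed; moves straight down, about 3 to 4 N to press it fully down, where it stops hard. A sound button stays as far down as it was pressed; a button with a broken latch springs back to 0 within 0.2 s when let go
- head_b (a joint): red button of station b: 0 = up, 0.010 m = fully pressed; moves straight down, about 3 to 4 N to press it fully down, where it stops hard. A sound button stays as far down as it was pressed; a button with a broken latch springs back to 0 within 0.2 s when let go
- head_c (a joint): red button of station c: 0 = up, 0.010 m = fully pressed; moves straight down, about 3 to 4 N to press it fully down, where it stops hard. A sound button stays as far down as it was pressed; a button with a broken latch springs back to 0 within 0.2 s when let go
- tray (a point): centre of the inner floor, 4 mm above the table, of the empty red reject tray: fixed, open on top, outside 180 mm (its x) by 170 mm (its y), walls 4 mm thick, rim 25 mm above the table. (A blue tray of the same size, holding terminal blocks, stands on the other side and is not for this.)
Things that resemble listed ones, but are neither listed nor needed, are in the scene too. Leave any turquoise look-alike of the part that bears unit_a alone.

How it is judged:
By the outcome, as a careful person would: the job done as asked, in the order asked, and still so for the second after the job is handed in, with the robot touching nothing.
It also fails if it takes over 61 s, if anything falls off the work surface, if the arm or the gripper's body presses on something with over 40 N, if the wrist force passes 120 N, or if a joint passes its speed limit or range.

## Working session

There is one attempt and no reset: what is moved stays moved. The work goes in short steps, each a Python script; the robot and the scene stay as the last script left them, time stands still between calls to the robot, and variables do not carry over. Pictures are saved under pics/ and viewed, on a budget of 10 in all, crops included, one or two more only if the job needs it, and the job is handed in when it is done.

```bash
mkdir -p pics; ls; python3 - <<'E'
from bench import *
import cv2,numpy as np
ims=[]
for c in("top","side"):
    d=capture(c); cv2.imwrite(f"pics/{c}0.png",d["image"])
    print(c,d["t"],(-d["R"].T@d["t"]).round(3))
    for q in("unit_a","head_a"):
        for s in silhouettes(c,q):
            m=s["region"]&(d["range_z"]>0); v,u=np.nonzero(m); z=d["range_z"][m]
            if len(z)==0: continue
            P=(np.linalg.inv(d["intrinsics"])@np.array([u*z,v*z,z])); X=d["R"].T@(P-d["t"][:,None])
            print(q,round(s["conf"],2),np.round(s["xy"]),np.median(X,1).round(3),X.min(1).round(3),X.max(1).round(3),d["image"][s["region"]].mean(0).round())
print(current_clock())
E
```

```text
pics
top [0.0405901  0.43896825 1.34126982] [0.33  0.006 1.373]
unit_a 0.97 [136. 278.] [0.274 0.402 0.048] [ 0.235  0.366 -0.001] [0.315 0.448 0.077] [82. 86. 68.]
unit_a 0.86 [291. 194.] [ 0.49  -0.009  0.049] [ 0.453 -0.042 -0.006] [0.54  0.025 0.078] [ 44. 114. 155.]
unit_a 0.85 [225. 189.] [0.509 0.163 0.048] [ 0.47   0.132 -0.009] [0.561 0.205 0.078] [ 43. 109. 148.]
unit_a 0.8 [350. 200.] [ 0.463 -0.157  0.05 ] [ 0.427 -0.188  0.002] [ 0.511 -0.129  0.077] [ 41. 112. 154.]
head_a 0.67 [290. 192.] [ 0.492 -0.011  0.07 ] [ 0.476 -0.028  0.048] [0.514 0.007 0.078] [ 34.  47. 147.]
head_a 0.64 [132. 279.] [0.274 0.408 0.07 ] [0.259 0.392 0.062] [0.287 0.424 0.077] [ 28.  33. 148.]
head_a 0.44 [226. 188.] [0.51  0.166 0.07 ] [0.494 0.15  0.063] [0.528 0.182 0.078] [ 32.  43. 150.]
side [0.40006813 0.10419825 0.85113699] [0.165 0.757 0.544]
unit_a 0.94 [212. 251.] [0.499 0.183 0.042] [ 0.467  0.084 -0.002] [0.552 0.205 0.072] [ 26.  95. 130.]
unit_a 0.77 [250. 207.] [0.483 0.009 0.04 ] [ 0.45  -0.026 -0.001] [0.531 0.028 0.072] [ 26.  95. 127.]
unit_a 0.74 [279. 183.] [ 0.459 -0.14   0.038] [ 0.425 -0.263 -0.002] [ 0.505 -0.124  0.072] [ 29.  94. 125.]
head_a 0.72 [283. 355.] [0.271 0.416 0.07 ] [0.254 0.394 0.061] [0.289 0.43  0.072] [ 20.  30. 171.]
head_a 0.69 [207. 233.] [0.507 0.175 0.069] [0.492 0.155 0.05 ] [0.524 0.188 0.072] [ 12.  24. 163.]
head_a 0.58 [247. 198.] [0.49  0.    0.069] [ 0.474 -0.131  0.   ] [0.555 0.012 0.072] [ 21.  36. 153.]
0.3
```

View pics/top0.png

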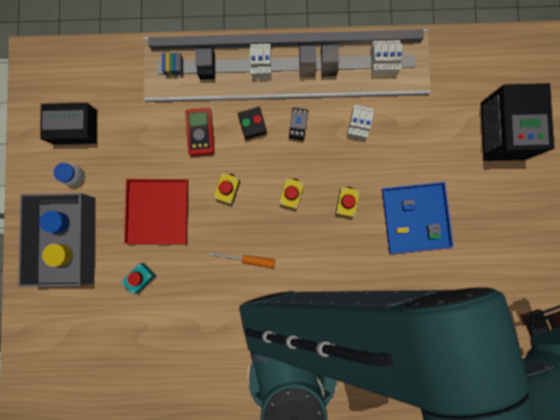

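View pics/side0.png

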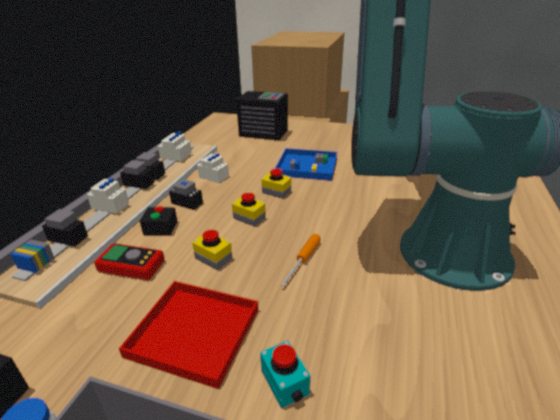

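The top view shows the yellow stations at (227,188), (291,193) and (348,201). The red tray is at (157,212) and the turquoise decoy at (137,278). The side view agrees. Next I'll refine the positions from colour and depth, then look from the wrist.

```bash
cat > h.py <<'E'
from bench import *
import cv2,numpy as np
from scipy.spatial.transform import Rotation as Ro
def down(th):   # tool z down, jaw axis at world angle th
    c,s=np.cos(th),np.sin(th)
    return Ro.from_matrix([[c,s,0],[s,-c,0],[0,0,-1]]).as_quat()
def cloud(d):
    v,u=np.mgrid[:420,:560]; z=d["range_z"]
    P=np.stack([u*z,v*z,z],-1)@np.linalg.inv(d["intrinsics"]).T
    return (P-d["t"])@d["R"]
def masks(d):
    h=cv2.cvtColor(d["image"],cv2.COLOR_BGR2HSV).astype(int); H,S,V=h[...,0],h[...,1],h[...,2]
    return dict(yel=(abs(H-29)<6)&(S>140)&(V>90), red=((H<6)|(H>174))&(S>140)&(V>60))
def stations(d):
    X=cloud(d); m=masks(d); ok=d["range_z"]>0; z=X[...,2]; out=[]
    both=((m["yel"]&(abs(z-.048)<.012))|(m["red"]&(z>.045)&(z<.085)))&ok
    n,l=cv2.connectedComponents(both.astype(np.uint8))
    for i in range(1,n):
        y=(l==i)&m["yel"]; r=(l==i)&m["red"]
        if y.sum()<30 or r.sum()<20: continue
        P=X[l==i]; rect=cv2.minAreaRect(P[:,:2].astype(np.float32))
        (w,hh)=rect[1]; a=np.radians(rect[2]+(0 if w>hh else 90))
        R=X[r]; rt=R[R[:,2]>np.median(R[:,2])-.004]; (rc,rr)=cv2.minEnclosingCircle(rt[:,:2].astype(np.float32))
        print("rect",np.round(rect[0],4),np.round(rect[1],3),"long ang",round(np.degrees(a)%180,1),"head med",rt.mean(0).round(4),"circ",np.round(rc,4),round(rr,4),"n",len(P))
def tray(d):
    X=cloud(d); m=masks(d)["red"]&(d["range_z"]>0)&(X[...,2]<.04)
    n,l,st,_=cv2.connectedComponentsWithStats(m.astype(np.uint8)); i=1+st[1:,4].argmax()
    print("tray",cv2.minAreaRect(X[l==i][:,:2].astype(np.float32)))
E
python3 - <<'E'
from h import *
d=capture("top"); stations(d); tray(d)
print(current_orientation())
for th in (0,np.pi/2,-np.pi/2,np.pi): print(th,inverse_kinematics([.46,-.0,.27],down(th)))
q=current_orientation()
move_gripper(0)
th=-np.pi/2
move_ptp([.45,0,.30],down(th))
print(current_joint_pos(),current_clock())
d=capture("wrist"); cv2.imwrite("pics/w0.png",d["image"]); print((-d["R"].T@d["t"]).round(3)); stations(d)
E
```

```text
rect [0.5112 0.1661] [0.05  0.072] long ang 160.5 head med [0.5089 0.1645 0.0708] circ [0.5082 0.1644] 0.016 n 396
rect [ 0.4939 -0.01  ] [0.049 0.074] long ang 163.1 head med [ 0.4912 -0.0087  0.0705] circ [ 0.4911 -0.0086] 0.0165 n 397
rect [ 0.467  -0.1601] [0.05  0.072] long ang 167.3 head med [ 0.4649 -0.1582  0.0702] circ [ 0.4649 -0.1586] 0.0162 n 407
tray ((0.45320335030555725, 0.3627384901046753), (0.17145106196403503, 0.1782228946685791), 88.11015319824219)
[ 8.10961542e-01 -5.85099399e-01 -1.82965498e-04 -1.90035731e-04]
0 [-1.50348397e-01  1.08537945e-01  1.72934859e+00 -4.44089210e-16
  1.30370612e+00 -1.50348397e-01]
1.5707963267948966 [-1.50348397e-01  1.08537945e-01  1.72934859e+00 -4.44089210e-16
  1.30370612e+00 -1.72114472e+00]
-1.5707963267948966 [-1.50348397e-01  1.08537945e-01  1.72934859e+00 -4.44089210e-16
  1.30370612e+00  1.42044793e+00]
3.141592653589793 None
[-1.54750804e-01  6.82190779e-02  1.69961652e+00 -2.06404098e-04
  1.37378454e+00  1.41677174e+00] 3.9417
[ 0.521 -0.     0.463]
rect [ 0.4892 -0.0077] [0.048 0.063] long ang 163.1 head med [ 0.493  -0.0084  0.0705] circ [ 0.4928 -0.0084] 0.0178 n 1443
```

Top and wrist views agree to about 2 mm. I'll press the three buttons now, checking head heights after each one.

```bash
cat >> h.py <<'E'
def press(x,y,th=-np.pi/2):
    q=down(th)
    move_ptp([x,y,.13],q); servo_line([x,y,.080],q,rate=.12)
    hit=servo_line([x,y,.054],q,rate=.025,contact_N=12)
    print("press",hit,current_position().round(4),current_force().round(1))
    servo_line([x,y,.13],q,rate=.12); print("clock",current_clock())
E
python3 - <<'E'
from h import *
for p in [(.466,-.1585),(.4925,-.0085),(.5095,.1648)]: press(*p)
d=capture("side")
cv2.imwrite("pics/s1.png",d["image"]); stations(d)
d=capture("wrist"); stations(d)
E
```

```text
press True [ 0.4663 -0.1587  0.0603] [-2.3 -0.2  8.4]
clock 6.9917
press True [ 0.4929 -0.0085  0.0603] [-1.5 -0.   9.7]
clock 9.7333
press True [0.5098 0.1649 0.0603] [-0.9 -0.4  7.1]
clock 12.5417
rect [ 0.4631 -0.1549] [0.05  0.071] long ang 165.9 head med [ 0.4625 -0.1518  0.0587] circ [ 0.4616 -0.1533] 0.0168 n 263
rect [0.5089 0.1713] [0.048 0.071] long ang 161.7 head med [0.5061 0.1749 0.0592] circ [0.5068 0.1734] 0.0153 n 472
rect [0.5069 0.1658] [0.044 0.035] long ang 20.9 head med [0.512  0.1676 0.0605] circ [0.511  0.1677] 0.0179 n 1982
```

```bash
python3 - <<'E'
from h import *
th=np.radians(163-270)
move_ptp([.42,-.0085+.02,.22],down(th)); move_gripper(.088)
d=capture("wrist"); stations(d); cv2.imwrite("pics/w2.png",d["image"])
d=capture("side"); stations(d); cv2.imwrite("pics/s2.png",d["image"])
d=capture("top"); stations(d)
print(current_clock())
E
```

```text
rect [ 0.4663 -0.1592] [0.049 0.071] long ang 168.0 head med [ 0.4664 -0.1576  0.0607] circ [ 0.4662 -0.1584] 0.0181 n 3400
rect [0.5108 0.1668] [0.05  0.071] long ang 161.3 head med [0.5108 0.1654 0.0602] circ [0.5106 0.1665] 0.0179 n 3058
rect [ 0.4644 -0.1539] [0.048 0.071] long ang 169.6 head med [ 0.4625 -0.1514  0.0591] circ [ 0.4631 -0.1546] 0.0157 n 260
rect [0.5097 0.1717] [0.048 0.072] long ang 163.9 head med [0.5067 0.1739 0.0593] circ [0.5084 0.1722] 0.0166 n 494
rect [0.511  0.1662] [0.051 0.071] long ang 160.4 head med [0.5098 0.1656 0.0602] circ [0.51   0.1653] 0.0164 n 403
rect [ 0.467  -0.1598] [0.05  0.072] long ang 166.8 head med [ 0.4656 -0.1588  0.0608] circ [ 0.4655 -0.1588] 0.0166 n 407
14.9833
```

View pics/w2.png

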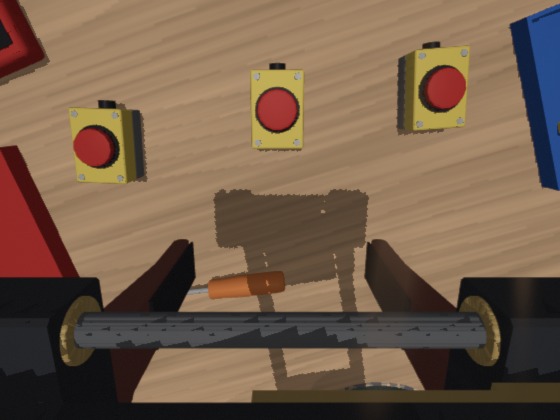

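View pics/s2.png

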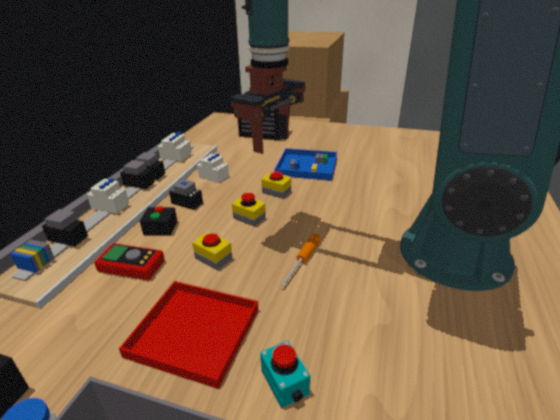

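The outer stations' heads are at 60 mm, so they latched. The middle one, at (277,110) in the wrist image, shows its stem in the side view at (249,205). I'll confirm its height and then grip it.

```bash
python3 - <<'E'
from h import *
d=capture("wrist"); X=cloud(d); m=masks(d)
near=(np.hypot(X[...,0]-.4925,X[...,1]+.0085)<.05)&(d["range_z"]>0)
r=X[near&m["red"]&(X[...,2]>.04)]; y=X[near&m["yel"]&(X[...,2]>.04)]
rt=r[r[:,2]>np.median(r[:,2])-.004]; c,_=cv2.minEnclosingCircle(rt[:,:2].astype(np.float32)); rect=cv2.minAreaRect(y[:,:2].astype(np.float32))
print("mid head",rt.mean(0).round(4),c,"rect",rect)
w,h_=rect[1]; L=rect[2]+(0 if w>h_ else 90); L%=180
assert np.median(r[:,2])>.066 and abs(L-163)<5
x,yy=(np.array(c)+rect[0])/2; print("grip at",x,yy,L)
q=down(np.radians(L-270))
print(inverse_kinematics([.453,.363,.15],down(np.radians(-92))))
move_ptp([x,yy,.17],q); servo_line([x,yy,.010],q,rate=.12)
move_gripper(0.0); print("gap",current_finger_gap())
servo_line([x,yy,.16],q,rate=.12); print("gap",current_finger_gap(),current_force(),current_clock())
d=capture("wrist"); cv2.imwrite("pics/w3.png",d["image"])
E
```

```text
mid head [ 0.4927 -0.0086  0.0705] (0.49241286516189575, -0.008529199287295341) rect ((0.4923873543739319, -0.008514117449522018), (0.04842730984091759, 0.0709710344672203), 73.02893829345703)
grip at 0.4924001097679138 -0.00852165836840868 163.02893829345703
[ 5.56576404e-01  4.05265315e-01  1.63657422e+00 -4.44089210e-16
  1.09975312e+00  2.16227932e+00]
gap 0.05010928085310959
gap 0.05032875213449574 [-0.07754763  0.0183008  -1.5038522 ] 19.0417
```

View pics/w3.png

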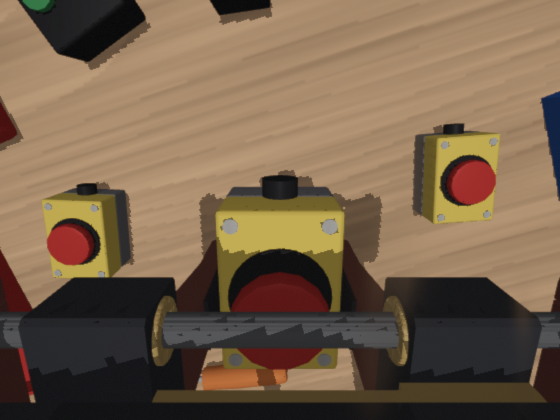

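The middle button is confirmed up at 70.5 mm. The wrist view shows the station held level between the pads at (280,270), gap 50 mm, with its neighbours untouched. Next I'll place it in the tray.

```bash
python3 - <<'E'
from h import *
q=down(np.radians(-92)); X=[.453,.363]
servo_line([*X,.16],q,rate=.2); print("gap",current_finger_gap())
servo_line([*X,.035],q,rate=.12)
print("contact",servo_line([*X,.0125],q,rate=.03,contact_N=5),current_position().round(4))
move_gripper(.075); servo_line([*X,.16],q,rate=.12)
move_ptp([.42,0.05,.28],q); print(current_clock())
d=capture("top"); cv2.imwrite("pics/t4.png",d["image"][130:320,80:480].repeat(2,0).repeat(2,1)); stations(d); tray(d)
P=cloud(d); m=masks(d); n=(np.hypot(P[...,0]-.453,P[...,1]-.363)<.07)&(P[...,2]>.035)
for k in m: print(k,np.median(P[n&m[k]],0).round(4),cv2.minAreaRect(P[n][:,:2].astype(np.float32)))
d=capture("side"); cv2.imwrite("pics/s4.png",d["image"])
E
```

```text
gap 0.049818834221024774
contact True [0.4526 0.3628 0.0139]
26.2083
rect [ 0.4663 -0.1598] [0.05  0.071] long ang 167.1 head med [ 0.4653 -0.1589  0.0605] circ [ 0.4652 -0.1588] 0.0167 n 411
rect [0.4527 0.3596] [0.049 0.072] long ang 179.9 head med [0.452  0.3586 0.0742] circ [0.452  0.3591] 0.0168 n 396
tray ((0.45317646861076355, 0.36313313245773315), (0.17034059762954712, 0.17873193323612213), 88.68263244628906)
yel [0.4451 0.3536 0.0514] ((0.4564855694770813, 0.360452800989151), (0.05114287510514259, 0.07920373231172562), 88.7372817993164)
red [0.4516 0.3579 0.0737] ((0.4564855694770813, 0.360452800989151), (0.05114287510514259, 0.07920373231172562), 88.7372817993164)
```

View pics/t4.png

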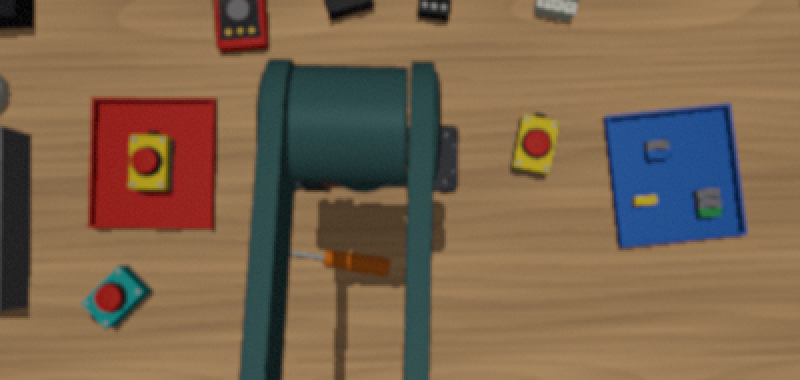

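View pics/s4.png

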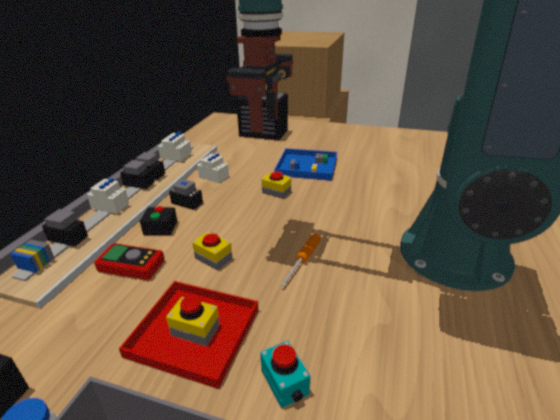

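The station stands upright inside the red tray, at (150,163) in the crop and (193,315) in the side view. The outer two haven't moved. One last side check of their head heights, then I'll hand in.

```bash
python3 - <<'E'
from h import *
d=capture("side"); stations(d); print(current_clock(),current_finger_gap()); close_job()
E
```

```text
rect [ 0.4639 -0.1552] [0.05 0.07] long ang 165.1 head med [ 0.463  -0.1511  0.0587] circ [ 0.4637 -0.1525] 0.0155 n 258
rect [0.5087 0.171 ] [0.049 0.071] long ang 160.8 head med [0.5066 0.1739 0.0593] circ [0.5081 0.171 ] 0.0164 n 492
26.3583 0.0747934536681142
the job is handed in; nothing more can be done
```

The job is done and handed in at about 26 s. I pressed all three buttons down to the hard stop (TCP z 60.3 mm each time). The middle station popped back up, so I gripped it across its width and set it upright near the centre of the red tray.

- **Faulty station:** before I picked it up, its button top was at 70.5 mm. In the tray it now reads about 74 mm, which is the 4 mm tray floor plus 70 mm. The overhead and side pictures both show it upright inside the walls.
- **Sound stations:** their button tops read about 59–60 mm, so they are latched down, and they have not moved beyond measuring noise.
- **Disagreements:** the side camera places stations about 5 mm nearer to itself in y than the overhead and wrist cameras do. I used the overhead and wrist values. The arm hid the y = +0.166 station from the overhead camera in the final check, so only the side camera confirmed that one.

No check failed. The gripper was open and clear of everything at hand-in.

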